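# Put the lunch on to warm and switch on under the guard

## Task

Set the steel lunch container gently down, upright and wholly on the round plate of the lunch warmer, and let go of it. Then lift the yellow guard flap of the switch box, flip the toggle beneath it fully over to the right as seen from the robot (on), and lower the guard fully shut again. Do not drop or tip the container, and leave the sauce bottle, the chopstick holder and the ice pack where they stand.

Things in the scene. Friction and masses are not known exactly. Their poses are not given: they have to be found in the camera images.
- lunch: closed round stainless steel lunch container, 0.3 to 0.65 kg, lid latched on; body 120 mm across (124 mm at the lid's rim), lid top 70 mm above its underside. Loose. Origin: centre of its underside; z up; x runs along its strap handle.
- lunch_center (a point): middle of the lunch container, half-way up (56 mm above its underside)
- lunch_handle (a point): middle of the black strap handle fixed over the container's lid: a level straight bar 80 mm long along the container's x axis, 12 mm wide and 12 mm high, its centre 106 mm above the container's underside; 30 mm of free space between bar and lid, bar carried by two thin posts 36 mm either side of its middle
- warmer: lunch warmer fixed to the bench: black square housing 180 x 180 mm, 34 mm high, with a round steel plate on top. Origin: centre of its underside, z up.
- plate_top (a point): centre of the top face of the warmer's round steel plate (160 mm across, flat, 40 mm above the bench)
- switch_box: grey switch box fixed to the bench, 120 x 120 mm, walls 5 mm thick, rim 60 mm above the bench, open at the top beneath the guard; inner floor 18 mm above the bench. Origin: centre of its underside. Its x axis points from the flap's handle edge (the front, towards the robot) to the hinge (the back), y to the left seen from the robot, z up.
- guard (a joint): angle of the yellow guard flap in rad: 0 shut, grows as the front edge lifts, stop at 1.75 (just past upright). A friction hinge: it stays where it is left; about 2 N at the handle moves it. The flap is 124 x 124 mm and 6 mm thick.
- guard_hinge (a point): middle of the flap's hinge axis, fixed to the box: 56 mm behind the box's middle, 63 mm above the bench; the axis runs along the box's y
- guard_handle (a point): middle of the black round bar handle of the flap, which turns with the flap: 10 mm thick, 74 mm long along the box's y. With the flap shut it lies 118 mm in front of the hinge axis and 36 mm above it; free space of 27 mm between the bar and the flap's face
- toggle (a joint): angle of the toggle in rad: 0 off (leaning to the box's left, +y, by 0.5 rad from upright), 1.0 on (leaning right, -y, by 0.5 rad). It stays where it is left; about 1 N at the tip moves it.
- toggle_tip (a point): centre of the red ball (12 mm across) at the tip of the steel toggle under the guard. The toggle is 9 mm thick, its pivot is on the box's inner floor (18 mm above the bench), 15 mm in front of the box's middle; the tip's centre is 34 mm from the pivot
- sauce: bystander: empty capped green sauce bottle, 52 mm across, 160 mm tall; origin at the centre of its underside
- chopsticks: bystander: bamboo chopstick holder, 72 mm across, 100 mm tall, chopsticks reach to about 210 mm; origin at the centre of its underside
- icepack: bystander: flat blue ice pack, 80 x 130 x 24 mm; origin at the centre of its underside
Things that resemble listed ones, but are neither listed nor needed, are in the scene too. Leave any purple look-alike of the lunch alone.

How it is judged:
By the outcome, as a careful person would: the job done as asked, in the order asked, and still so for the second after the job is handed in, with the robot touching nothing.
It also fails if it takes over 72 s, if anything falls off the work surface, if the arm or the gripper's body presses on something with over 40 N, if the wrist force passes 120 N, or if a joint passes its speed limit or range.

## Robot

A 7-joint arm with a two-finger parallel gripper is mounted at the origin on the work surface. World frame = base frame: x ahead of the robot, y to its left, z up, the work surface at z = 0. Lengths are in m, angles in rad, forces in N, time in s.
With the tool pointing down it reaches from about 0.4 to 0.85 m from the base axis. Payload 4.5 kg.
Tool frame: the origin (TCP) lies where the fingers leave the gripper's body, on its centre line; the fingertips stand 64 mm ahead of it and the grasp point (between the pads) lies 45 mm ahead of it; z points along the fingers, y is the direction in which the jaws open and shut (so a half turn about z gives the same grasp; the last joint's range is limited). The gripper opens to 88 mm and grips with 3 to 60 N. Pads are 18 mm wide; open, the fingers measure 123 mm over their backs; the gripper's body (75 mm by 187 mm) begins 45 mm behind the grasp point.
Start: joints at [1.303, 0.689, -0.195, 1.565, 0.157, 0.902, -0.215], TCP at [0.186, -0.597, 0.303] pointing down, gripper open.
Joint ranges: [-3.01, 3.01], [-0.46, 2.08], [-1.47, 1.51], [0.13, 2.56], [-1, 4.14], [0.04, 2.09], [-2.66, 2.66]. Speed limits (rad/s): [2.57, 2.57, 3.14, 3.14, 3.14, 3.14, 3.14].

## Interface

Orientations are given as a unit quaternion [x, y, z, w].
In Python, from plant import monitor, snapshot, workorder, finder gives the robot as it stands.
- The arm moves only by the tool carry_out, never from a script. Its argument "motion" is one flat list of numbers, 6 for each row, row after row: the shift along the tool's x, y, z in cm, then the turn, a rotation vector about the tool's x, y, z in rad. In form: [x, y, z, rx, ry, rz, x, y, z, rx, ry, rz, ...]. A call has 1 to 8 rows; each row shifts and turns the commanded pose from where the row before left it, along the tool's axes as they then stand; what a row does not reach is not made up. A row lasts 1/8 s, in which the tool goes at most 62.5 mm and 10.7 degrees, less where a joint would pass 70% of its speed; a pose out of reach is approached as far as the arm can. A call with a gripper value outside its range is refused whole. "hand" is the finger opening in cm, from 0 to 8.81, set as the call begins (left out, the last holds). The fingers move at their own pace and stop on an object; "grip_force" is the grip in N (left out, the last holds). Time passes only in rows, so rows that do not move let the fingers close. It gives the time, the measured TCP pose, the force and the opening at its end, in the units of the state.
- monitor.get_state(): the state, without advancing time (a new reading comes with each control period).
- snapshot(name): name is "side" or "top" or "wrist"; returns a dict with "frame" (420x560x3 uint8, red, green, blue), "range_z" (420x560 float32, m along the optical axis (not along the pixel's ray), 0 where there is no reading), "fx", "fy", "cx", "cy" (pixels), "rvec" (rotation vector, rad) and "tvec" (3), from world to camera coordinates, as OpenCV has them; the wrist camera has in their place "hand_eye" (4x4, takes a point from camera to tool coordinates, whose origin is the TCP and whose axes are the flange's). Camera axes: x right, y down, z forward; pixel columns grow to the right and rows downward; lengths in m; the calibration is good to about 2 mm. A picture is of the moment at which its call begins: read the wrist's pose just before it.
- workorder.finish_job(): hands the job in, once; it reports no verdict.
Trained networks look in a picture, given as the dict that the camera call returned (one of the last four; its "shot" number tells which), for a name from the list of things; names that differ only in an ending like _2 or _b are one class to them, and where a whole thing is asked for, a point or a joint stands for the part that bears it (a point fixed in the world has none). Each returns a list of dicts, best first, with "p" (0 to 1); they miss things now and then, are a little off and sometimes report something else, mostly with a low value. They report only what shows in the picture. A call takes as long as a camera call. They do not tell look-alikes from the thing itself.
- finder.masks_of(picture, thing): "pixels" (420x560 bool, what is visible of it) and "extent" ([left, top, right, bottom] in pixels, round what is visible of it).
The state is a dict: "clock": time; "q": joint angles; "qd": joint speeds; "joint_torque": joint torques, N m; "tool_pos": TCP position; "eef_rot": TCP orientation; "contact_force": force on the tool from outside, world axes, zero at the start; "moment": the same for the moment, N m; "opening": opening from 0.0 (shut) to 1.0 (fully open).
Only numpy, scipy, OpenCV 4.12 (cv2) and the standard library are available. Lean on these libraries where they do the work, as an engineer would, in place of code of your own. Each camera call takes 0.05 s, during which the arm holds its last target. There are 200 camera calls.

## Working session

There is one attempt and no reset: what is moved stays moved. The work goes in short steps, Python scripts to look and compute and a tool call to move; the robot and the scene stay as the last step left them, time stands still between calls to the robot, and variables do not carry over. Pictures are saved under pics/ and viewed, about 8 in all and at most 12, crops included, and the job is handed in when it is done.

Besides the shell and the picture viewer there is one more tool, called after ">>>" as name(argument=value, ...) on one line, values as JSON. carry_out: Moves the arm, as the interface text tells. Its arguments: {"type":"object","properties":{"motion":{"type":"array"},"hand":{"type":"number"},"grip_force":{"type":"number"}},"required":["motion"]}

```bash
mkdir -p pics; cat > h.py <<'E'
import numpy as np, cv2
from scipy.spatial.transform import Rotation as R
from plant import monitor, snapshot, workorder, finder
def T_wc(s, st=None):
    T=np.eye(4)
    if 'hand_eye' in s:
        T[:3,:3]=R.from_quat(st['eef_rot']).as_matrix(); T[:3,3]=st['tool_pos']; return T@np.array(s['hand_eye'])
    T[:3,:3]=cv2.Rodrigues(np.array(s['rvec'],float))[0]; T[:3,3]=np.array(s['tvec']).ravel(); return np.linalg.inv(T)
def cloud(s, st=None):
    z=s['range_z']; v,u=np.mgrid[:z.shape[0],:z.shape[1]]
    p=np.stack([(u-s['cx'])/s['fx']*z,(v-s['cy'])/s['fy']*z,z],-1)
    T=T_wc(s,st); w=p@T[:3,:3].T+T[:3,3]; w[z<=0]=np.nan; return w
def save(s,n): cv2.imwrite('pics/'+n,cv2.cvtColor(s['frame'],cv2.COLOR_RGB2BGR))
E
python3 - <<'E'
from h import *
print(monitor.get_state())
ims=[]
for n in ['top','side']:
    s=snapshot(n); ims.append(s['frame']); w=cloud(s); np.savez('/tmp/'+n,w=w,f=s['frame'])
    for t in ['lunch','warmer','switch_box','guard','guard_handle','toggle','sauce','chopsticks','icepack']:
        for d in finder.masks_of(s,t)[:3]:
            if d['p']<.2: continue
            q=w[d['pixels']]; q=q[~np.isnan(q[:,0])]
            if len(q): print(n,t,round(d['p'],2),np.round(d['extent']),'med',np.round(np.median(q,0),3),'lo',np.round(np.percentile(q,2,0),3),'hi',np.round(np.percentile(q,98,0),3))
    save(s,n+'0.png')
E
```

```text
{'clock': 0.0, 'q': array([ 1.302794  ,  0.69002272, -0.19453002,  1.56630747,  0.15734836,
        0.90247082, -0.21509969]), 'qd': array([-4.45017606e-05, -2.15572465e-04,  2.18785567e-03, -2.03949881e-04,
       -3.62705368e-04, -1.28918624e-03, -6.46120882e-04]), 'joint_torque': array([-7.01254685e-04, -5.27560902e+01, -1.26676161e+00, -1.53426522e+01,
       -5.25024394e-02,  6.58332006e-03,  1.99892852e-04]), 'tool_pos': array([ 0.18559095, -0.5962934 ,  0.3018959 ]), 'eef_rot': array([ 9.88626386e-01,  1.50389659e-01, -2.09435031e-04, -8.80734688e-04]), 'contact_force': array([-0.04001241, -0.68534362,  0.38388388]), 'moment': array([0.00226397, 0.0106145 , 0.02415651]), 'opening': 0.9989340525888528}
top lunch 0.82 [267. 189. 314. 237.] med [ 0.594 -0.017  0.069] lo [ 0.539 -0.074  0.004] hi [0.652 0.04  0.113]
top lunch 0.69 [216. 117. 263. 173.] med [0.768 0.117 0.069] lo [0.717 0.062 0.001] hi [0.832 0.175 0.113]
top lunch 0.61 [326. 133. 375. 182.] med [ 0.732 -0.176  0.069] lo [ 0.682 -0.236  0.009] hi [ 0.795 -0.123  0.113]
top warmer 0.83 [151. 222. 230. 295.] med [0.4
[... 1685 characters left out ...]
e guard_handle 0.71 [317. 148. 374. 180.] med [ 0.463 -0.254  0.074] lo [ 0.403 -0.323  0.058] hi [ 0.53  -0.198  0.118]
side toggle 0.64 [268. 126. 297. 156.] med [ 0.693 -0.347  0.023] lo [ 0.649 -0.42   0.008] hi [ 0.736 -0.295  0.028]
side sauce 0.65 [217. 169. 239. 215.] med [ 0.735 -0.005  0.086] lo [ 0.718 -0.03   0.006] hi [0.759 0.007 0.16 ]
side chopsticks 0.89 [154. 285. 200. 355.] med [0.68  0.379 0.078] lo [0.646 0.341 0.004] hi [0.714 0.409 0.194]
side chopsticks 0.33 [251. 192. 298. 243.] med [0.589 0.004 0.067] lo [ 0.539 -0.069  0.006] hi [0.652 0.043 0.112]
side icepack 0.61 [270. 126. 300. 157.] med [ 0.691 -0.348  0.023] lo [ 0.649 -0.418  0.007] hi [ 0.737 -0.295  0.028]
```

Three lunch-like objects: top view pixels (290,213), (240,145), (350,157). One close crop of all of them.

```bash
python3 - <<'E'
from h import *
i=cv2.imread('pics/top0.png')[100:310,100:450]
cv2.imwrite('pics/crop1.png',cv2.resize(i,(800,480),interpolation=cv2.INTER_CUBIC))
d=np.load('/tmp/top.npz'); e=np.load('/tmp/side.npz')
for c in [(.594,-.017),(.77,.118),(.735,-.178)]:
  for k in (d,e):
    w=k['w']; m=(np.hypot(w[...,0]-c[0],w[...,1]-c[1])<.085)&(w[...,2]>.05)&(w[...,2]<.125)
    q=w[m]; f=k['f'][m]
    hb=q[(q[:,2]>.095)]; lid=q[(q[:,2]<.078)]
    (cx,cy),r=cv2.minEnclosingCircle(lid[:,:2].astype(np.float32)); 
    C=np.cov(hb[:,:2].T); ev,V=np.linalg.eigh(C); 
    print(c,'lidc',round(cx,3),round(cy,3),round(r,3),'bar',hb.mean(0).round(3),'dir',V[:,1].round(3),'len',round(np.ptp(hb[:,:2]@V[:,1]),3),len(hb),'rgb',np.median(f[q[:,2]<.078],0))
w=d['w']; m=(abs(w[...,0]-.47)<.11)&(abs(w[...,1]-.25)<.12)&(w[...,2]>.02)&(w[...,2]<.06)
print('warmer',cv2.minAreaRect(w[m][:,:2].astype(np.float32)))
m&=(w[...,2]>.0365); print('plate',cv2.minEnclosingCircle(w[m][:,:2].astype(np.float32)),w[m].mean(0))
for k in (d,e):
  w=k['w']; b=(abs(w[...,0]-.465)<.11)&(abs(w[...,1]+.26)<.11)
  m=b&(w[...,2]>.06)&(w[...,2]<.08); print('flap',cv2.minAreaRect(w[m][:,:2].astype(np.float32)))
  m=b&(w[...,2]>.09); print('handle',cv2.minAreaRect(w[m][:,:2].astype(np.float32)),w[m].mean(0))
E
```

```text
(0.594, -0.017) lidc 0.596 -0.018 0.064 bar [ 0.596 -0.018  0.112] dir [-0.94   0.342] len 0.08 158 rgb [122. 124. 119.]
(0.594, -0.017) lidc 0.599 -0.018 0.067 bar [ 0.595 -0.014  0.109] dir [-0.942  0.335] len 0.079 164 rgb [124. 128. 126.]
(0.77, 0.118) lidc 0.776 0.119 0.065 bar [0.774 0.118 0.111] dir [0.685 0.728] len 0.078 166 rgb [ 89.  54. 106.]
(0.77, 0.118) lidc 0.775 0.118 0.067 bar [0.776 0.122 0.109] dir [0.686 0.728] len 0.079 196 rgb [ 85.  43. 108.]
(0.735, -0.178) lidc 0.741 -0.182 0.065 bar [ 0.74  -0.181  0.111] dir [-0.432  0.902] len 0.079 163 rgb [ 89.  54. 106.]
(0.735, -0.178) lidc 0.743 -0.18 0.065 bar [ 0.739 -0.173  0.109] dir [-0.445  0.895] len 0.079 90 rgb [ 84.  43. 107.]
warmer ((0.47311854362487793, 0.25147852301597595), (0.18081064522266388, 0.17999419569969177), 81.55928039550781)
plate ((0.472150981426239, 0.2483386993408203), 0.11675655096769333) [0.4725123  0.25116837 0.0401174 ]
flap ((0.4653739929199219, -0.2632586359977722), (0.12472045421600342, 0.12324832379817963), 78.96385955810547)
handle ((0.4115327000617981, -0.25135186314582825), (0.08191903680562973, 0.010569581761956215), 78.22618103027344) [ 0.41174655 -0.24974545  0.11570096]
flap ((0.46687018871307373, -0.26363685727119446), (0.12810656428337097, 0.12369289249181747), 78.70276641845703)
handle ((0.41353949904441833, -0.2503032386302948), (0.08440261334180832, 0.010538225062191486), 78.90006256103516) [ 0.41345081 -0.24357853  0.1114683 ]
```

View pics/crop1.png

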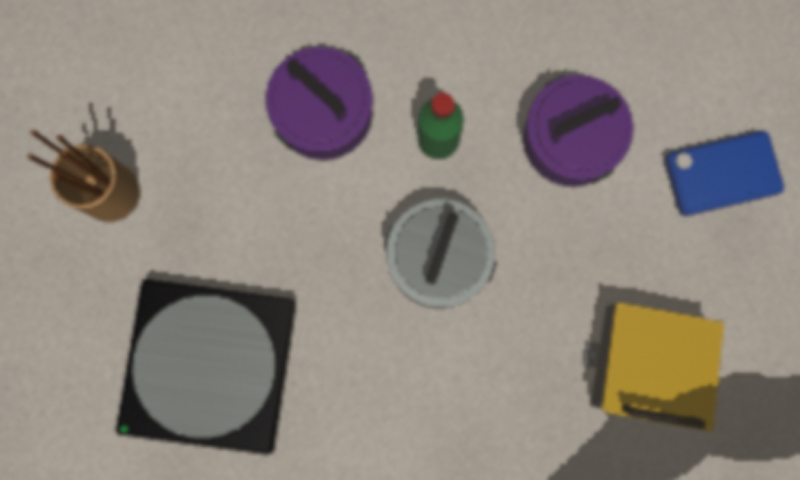

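The crop shows the steel container at (440,253). The look-alikes at (320,100) and (580,130) are both purple. The guard is at (665,365) and the warmer at (205,365). I'll take the steel one, bar centre about (0.596,-0.017), and move above it.

>>> carry_out(motion=[0,0,0,0,0,0.162,0,0,0,0,0,0.162,0,0,0,0,0,0.162,0,0,0,0,0,0.162,1.2,-4.3,0,0,0,0,1.2,-4.3,0,0,0,0,1.2,-4.3,0,0,0,0,1.2,-4.3,0,0,0,0])

```text
clock: 2.0
tool_pos: [0.2902, -0.4501, 0.3029]
eef_rot: [0.985, -0.172, 0.0, 0.0]
contact_force: [1.9, -1.1, 0.2]
opening: 1.005
```

>>> carry_out(motion=[1.2,-4.3,0,0,0,0,1.2,-4.3,0,0,0,0,1.2,-4.3,0,0,0,0,1.2,-4.3,0,0,0,0,1.2,-4.3,0,0,0,0,1.2,-4.3,0,0,0,0,1.2,-4.3,0,0,0,0,1.2,-4.3,0,0,0,0])

```text
clock: 3.0
tool_pos: [0.4973, -0.1589, 0.3029]
eef_rot: [0.985, -0.172, 0.0, 0.0]
contact_force: [0.7, 0.5, 0.0]
opening: 1.004
```

>>> carry_out(motion=[1.2,-4.3,0,0,0,0,1.2,-4.3,0,0,0,0,1.2,-4.3,0,0,0,0,1.0,-3.9,0,0,0,0,0,0,0,0,0,0])

```text
clock: 3.62
tool_pos: [0.5981, -0.0133, 0.3024]
eef_rot: [0.986, -0.169, 0.0, -0.001]
contact_force: [0.8, -0.6, 0.7]
opening: 1.002
```

```bash
cat >> h.py <<'E'
def delta(st,p,yaw=None):
    "world TCP target -> tool-frame shift in cm"
    Rt=R.from_quat(st['eef_rot']); return (Rt.inv().apply(np.array(p)-st['tool_pos'])*100).round(2)
E
python3 - <<'E'
from h import *
st=monitor.get_state(); s=snapshot('wrist'); w=cloud(s,st); save(s,'w1.png')
print(st['clock'],st['tool_pos'],R.from_quat(st['eef_rot']).as_matrix().round(3),st['contact_force'])
m=(w[...,2]>.095)&(w[...,2]<.13)&(np.hypot(w[...,0]-.596,w[...,1]+.017)<.06)
q=w[m].astype(np.float32); print(len(q),cv2.minAreaRect(q[:,:2]),q.mean(0))
r=cv2.boxPoints(cv2.minAreaRect(q[:,:2])); print(r)
T=R.from_quat(st['eef_rot']); print('in tool',T.inv().apply(r[:, [0,1,1]]*[1,1,0]+[0,0,.106]-st['tool_pos']).round(4))
E
```

```text
3.625 [ 0.59811329 -0.01326583  0.30243281] [[ 0.943 -0.333  0.001]
 [-0.333 -0.943  0.003]
 [ 0.    -0.003 -1.   ]] [ 0.79656995 -0.6494728   0.67478509]Traceback (most recent call last):
  File "<stdin>", line 5, in <module>
cv2.error: OpenCV(4.12.0) /io/opencv/modules/imgproc/src/convhull.cpp:143: error: (-215:Assertion failed) total >= 0 && (depth == CV_32F || depth == CV_32S) in function 'convexHull'
```

View pics/w1.png

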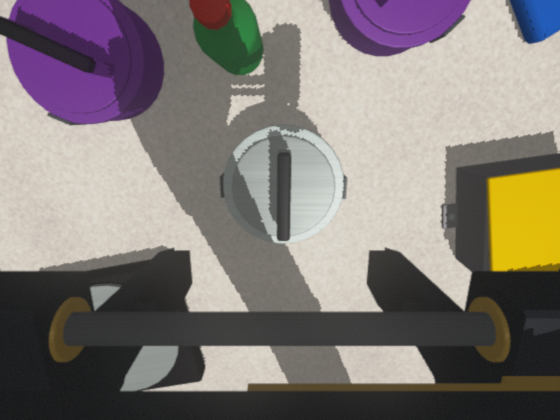

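The wrist view shows the steel container at (284,185), its bar vertical at (284,196), as expected. I'll sort out the hand-eye axes next.

```bash
python3 - <<'E'
from h import *
st=monitor.get_state(); s=snapshot('wrist'); w=cloud(s,st)
print(np.array(s['hand_eye']).round(4),s['fx'],s['fy'],s['cx'],s['cy'])
for p in [(196,284),(160,310),(250,300),(40,225),(100,350),(170,520)]: print(p,s['range_z'][p],w[p].round(3))
E
```

```text
[[-4.000e-04 -9.584e-01 -2.855e-01  7.380e-02]
 [ 1.000e+00 -1.000e-04 -8.000e-04  9.000e-04]
 [ 7.000e-04 -2.855e-01  9.584e-01 -8.230e-02]
 [ 0.000e+00  0.000e+00  0.000e+00  1.000e+00]] 322.82666954785475 322.82666954785475 279.02904739288306 208.75861961609453
(196, 284) 0.28110623 [ 0.599 -0.022  0.112]
(160, 310) 0.3146946 [ 0.614 -0.055  0.07 ]
(250, 300) 0.4167598 [ 0.497 -0.01   0.001]
(40, 225) 0.24289441 [ 0.729 -0.021  0.116]
(100, 350) 0.36351797 [ 0.652 -0.121  0.001]
(170, 520) 0.32817113 [ 0.531 -0.253  0.059]
```

```bash
python3 - <<'E'
from h import *
st=monitor.get_state(); s=snapshot('wrist'); w=cloud(s,st)
m=(w[...,2]>.1)&(w[...,2]<.12)&(np.hypot(w[...,0]-.596,w[...,1]+.017)<.06)
q=np.ascontiguousarray(w[m][:,:2],np.float32); b=cv2.minAreaRect(q); print(len(q),b)
c=[*b[0],.151]; print('delta',delta(st,c))
E
```

```text
1200 ((0.59833163022995, -0.018184024840593338), (0.01171405054628849, 0.07959598302841187), 69.86872100830078)
delta [ 0.2  -0.06 15.15]
```

>>> carry_out(motion=[0.2,-0.1,3,0,0,0,0,0,3,0,0,0,0,0,3,0,0,0,0,0,2.5,0,0,0,0,0,2,0,0,0,0,0,1.1,0,0,0,0,0,0.5,0,0,0,0,0,0,0,0,0])

```text
clock: 4.78
tool_pos: [0.5989, -0.018, 0.152]
eef_rot: [0.985, -0.172, 0.0, 0.0]
contact_force: [-1.1, -0.4, -0.1]
opening: 0.994
```

>>> carry_out(motion=[0,0,0,0,0,0,0,0,0,0,0,0,0,0,0,0,0,0,0,0,0,0,0,0,0,0,0,0,0,0,0,0,0,0,0,0], hand=0, grip_force=40)

```text
clock: 5.52
tool_pos: [0.5988, -0.0175, 0.1517]
eef_rot: [0.985, -0.172, 0.0, 0.0]
contact_force: [-0.6, -0.2, -1.1]
opening: 0.344
```

Still closing.

>>> carry_out(motion=[0,0,0,0,0,0,0,0,0,0,0,0,0,0,0,0,0,0,0,0,0,0,0,0])

```text
clock: 6.02
tool_pos: [0.5989, -0.0174, 0.1516]
eef_rot: [0.985, -0.172, -0.0, -0.0]
contact_force: [0.6, -0.8, -1.5]
opening: 0.128
```

>>> carry_out(motion=[0,0,-0.3,0,0,0,0,0,-0.7,0,0,0,0,0,-1,0,0,0,0,0,-1.5,0,0,0,0,0,-2,0,0,0,0,0,-2,0,0,0,0,0,-1,0,0,0,0,0,-0.5,0,0,0])

```text
clock: 7.02
tool_pos: [0.5989, -0.0175, 0.2426]
eef_rot: [0.985, -0.172, 0.0, -0.0]
contact_force: [-0.4, 0.9, -2.8]
opening: 0.126
```

```bash
python3 - <<'E'
from h import *
st=monitor.get_state(); print(st['clock'],st['opening'],st['contact_force'],st['moment'],st['tool_pos'])
# target TCP with tilt check
print(delta(st,[.4725,.251,st['tool_pos'][2]]))
s=snapshot('side'); w=cloud(s); save(s,'s1.png')
i=cv2.imread('pics/s1.png')[80:380,140:440]; cv2.imwrite('pics/s1c.png',cv2.resize(i,(600,600)))
E
```

```text
7.025 0.12591060827969233 [-0.42468484  0.87128687 -2.83432855] [-0.00253765  0.03480806  0.02001798] [ 0.5989205  -0.0175335   0.24255753]
[-2.100e+01 -2.097e+01 -1.000e-02]
```

View pics/s1c.png

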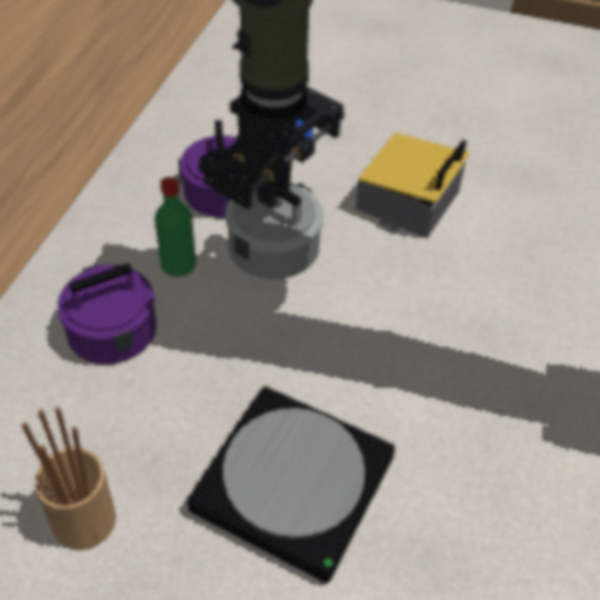

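The container is held and level in the gripper at (275,235), clear of the bench. Carrying it to the plate.

>>> carry_out(motion=[-0.5,-0.5,0,0,0,0,-1,-1,0,0,0,0,-1.5,-1.5,0,0,0,0,-2,-2,0,0,0,0,-2,-2,0,0,0,0,-2,-2,0,0,0,0,-2,-2,0,0,0,0,-2,-2,0,0,0,0])

```text
clock: 8.07
tool_pos: [0.519, 0.1513, 0.2416]
eef_rot: [0.985, -0.171, -0.001, -0.0]
contact_force: [-0.3, 0.3, -3.7]
opening: 0.128
```

>>> carry_out(motion=[-2,-2,0,0,0,0,-2,-2,0,0,0,0,-1.7,-1.7,0,0,0,0,-1.2,-1.2,0,0,0,0,-0.7,-0.7,0,0,0,0,-0.4,-0.4,0,0,0,0,0,0,0,0,0,0,0,0,0,0,0,0])

```text
clock: 9.07
tool_pos: [0.473, 0.2503, 0.2417]
eef_rot: [0.985, -0.173, 0.0, 0.0]
contact_force: [0.9, -0.7, -3.1]
opening: 0.124
```

```bash
python3 - <<'E'
from h import *
st=monitor.get_state(); print(st['clock'],st['opening'],st['contact_force'],st['tool_pos'])
print(delta(st,[.4725,.251,.1935]))
for n in ['top','side']:
  s=snapshot(n); w=cloud(s)
  for d in finder.masks_of(s,'lunch')[:4]:
    q=w[d['pixels']]; q=q[~np.isnan(q[:,0])]; c=np.median(q,0)
    if d['p']>.2 and c[0]<.56: print(n,d['p'],q.min(0),q.max(0),c)
  b=(np.hypot(w[...,0]-.4725,w[...,1]-.251)<.08)&(w[...,2]>.075)&(w[...,2]<.17); q=w[b]; print(n,np.percentile(q,1,0),np.percentile(q,99,0))
  l=q[(q[:,2]>.14)&(q[:,2]<.166)]; A=np.c_[l[:,:2],np.ones(len(l))]; print(len(l),np.linalg.lstsq(A,l[:,2],rcond=None)[0])
E
```

```text
9.075 0.12371051975777397 [ 0.9058988  -0.71889787 -3.06978193] [0.47296682 0.25034578 0.24170946]
[-0.07 -0.05  4.82]
top [0.4113474  0.19061783 0.10240872] [0.53024012 0.28462677 0.16387447]
796 [-0.00317646 -0.01072265  0.16174418]
side 0.7 [ 0.37351882  0.17198716 -0.00309005] [0.57330478 0.35321437 0.0917902 ] [0.4500552  0.29962922 0.0356477 ]
side 0.61 [0.41030437 0.17771169 0.03183757] [0.5321619  0.31467142 0.20400329] [0.45186381 0.28102807 0.15518322]
side [0.41220646 0.19230608 0.09544041] [0.52016848 0.31141393 0.16298779]
1518 [ 0.01406819 -0.04116325  0.16143269]
```

Level and centred over the plate. I'll lower gently onto it, watching the force.

>>> carry_out(motion=[0,0,1,0,0,0,0,0,1.3,0,0,0,0,0,1,0,0,0,0,0,0.6,0,0,0,0,0,0.3,0,0,0,0,0,0.2,0,0,0,0,0,0.1,0,0,0,0,0,0,0,0,0])

```text
clock: 10.28
tool_pos: [0.4726, 0.2513, 0.1968]
eef_rot: [0.985, -0.172, 0.0, -0.0]
contact_force: [0.2, -0.9, -2.8]
opening: 0.126
```

>>> carry_out(motion=[0,0,0.1,0,0,0,0,0,0.1,0,0,0,0,0,0.1,0,0,0,0,0,0,0,0,0])

```text
clock: 10.78
tool_pos: [0.4725, 0.2512, 0.1936]
eef_rot: [0.985, -0.172, -0.0, 0.0]
contact_force: [-0.0, 0.8, -3.2]
opening: 0.13
```

>>> carry_out(motion=[0,0,0.05,0,0,0,0,0,0.05,0,0,0,0,0,0.05,0,0,0,0,0,0,0,0,0])

```text
clock: 11.28
tool_pos: [0.4725, 0.2512, 0.1921]
eef_rot: [0.985, -0.172, -0.0, 0.0]
contact_force: [-0.5, -0.3, -3.0]
opening: 0.127
```

>>> carry_out(motion=[0,0,0.05,0,0,0,0,0,0.05,0,0,0,0,0,0,0,0,0])

```text
clock: 11.65
tool_pos: [0.4727, 0.2514, 0.1915]
eef_rot: [0.985, -0.172, 0.0, -0.0]
contact_force: [-0.2, -0.7, 2.0]
opening: 0.127
```

Contact made. Releasing.

>>> carry_out(motion=[0,0,0,0,0,0,0,0,0,0,0,0,0,0,0,0,0,0,0,0,0,0,0,0,0,0,0,0,0,0,0,0,0,0,0,0], hand=6)

```text
clock: 12.4
tool_pos: [0.4726, 0.2512, 0.1912]
eef_rot: [0.985, -0.172, 0.0, 0.0]
contact_force: [0.6, -0.0, -0.9]
opening: 0.682
```

>>> carry_out(motion=[0,0,-0.5,0,0,0,0,0,-1,0,0,0,0,0,-2,0,0,0,0,0,-3,0,0,0,0,0,-3,0,0,0,0,0,-2,0,0,0,0,0,0,0,0,0])

```text
clock: 13.28
tool_pos: [0.4733, 0.2516, 0.3081]
eef_rot: [0.985, -0.172, 0.002, -0.001]
contact_force: [0.4, 0.1, 0.6]
opening: 0.68
```

```bash
python3 - <<'E'
from h import *
st=monitor.get_state(); print(st['clock'],st['opening'],st['contact_force'],st['tool_pos'],st['q'].round(2))
s=snapshot('side'); w=cloud(s); save(s,'s2.png')
b=(np.hypot(w[...,0]-.4725,w[...,1]-.251)<.085)&(w[...,2]>.045)&(w[...,2]<.16); q=w[b]; print(q.min(0),q.max(0))
l=q[(q[:,2]>.09)&(q[:,2]<.12)];print(cv2.minEnclosingCircle(l[:,:2].astype(np.float32)),l[:,2].mean())
i=cv2.imread('pics/s2.png')[80:380,140:440]; cv2.imwrite('pics/s2c.png',cv2.resize(i,(600,600)))
E
```

```text
13.275 0.6803359858731335 [0.43476788 0.13997243 0.63109475] [0.47329925 0.25158514 0.30806295] [-0.68  0.57  0.16  1.84 -0.13  0.74 -2.36]
[0.40984958 0.18660645 0.04555019] [0.53248815 0.31527535 0.15582132]
((0.47144538164138794, 0.25094088912010193), 0.06552032381296158) 0.10740454652325096
```

View pics/s2c.png

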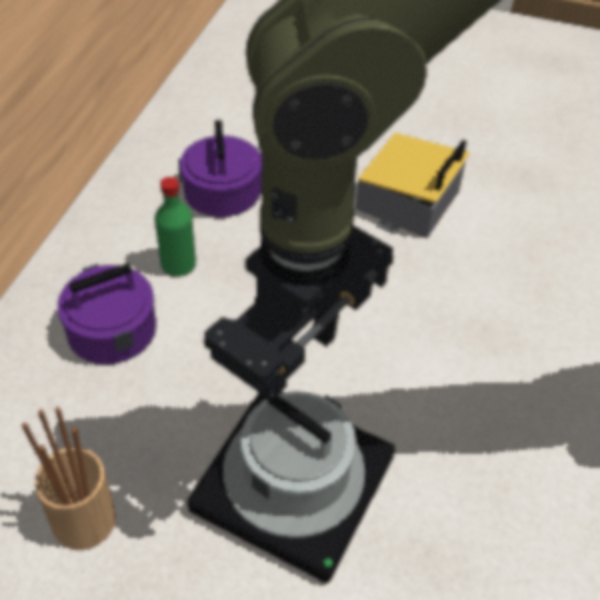

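The container stands upright on the plate at (300,455) and is released. Its lid centre reads (0.471,0.251) against the plate's (0.4725,0.251). Next I turn the jaws along the box's x axis and go to the guard handle.

>>> carry_out(motion=[0,0,0,0,0,-0.172,0,0,0,0,0,-0.172,0,0,0,0,0,-0.172,0,0,0,0,0,-0.172,0,0,0,0,0,-0.172,0,0,0,0,0,-0.172,0,0,0,0,0,-0.172,0,0,0,0,0,-0.172], hand=5)

```text
clock: 14.32
tool_pos: [0.472, 0.2509, 0.305]
eef_rot: [0.869, 0.495, -0.001, -0.0]
contact_force: [-0.8, -1.4, -0.7]
opening: 0.567
```

>>> carry_out(motion=[0,0,0,0,0,-0.172,0,0,0,0,0,-0.172,-4.1,0.33,0,0,0,0,-4.1,0.33,0,0,0,0,-4.1,0.33,0,0,0,0,-4.1,0.33,0,0,0,0,-4.1,0.33,0,0,0,0,-4.1,0.33,0,0,0,0])

```text
clock: 15.32
tool_pos: [0.443, 0.0048, 0.3053]
eef_rot: [0.773, 0.634, -0.001, -0.001]
contact_force: [0.1, 0.5, 0.8]
opening: 0.569
```

>>> carry_out(motion=[-4.1,0.33,0,0,0,0,-4.1,0.33,0,0,0,0,-4.1,0.33,0,0,0,0,-4.1,0.33,0,0,0,0,-4.1,0.33,0,0,0,0,-4.1,0.33,0,0,0,0,0,0,0,0,0,0,0,0,0,0,0,0])

```text
clock: 16.32
tool_pos: [0.4149, -0.238, 0.3056]
eef_rot: [0.773, 0.634, 0.0, -0.001]
contact_force: [0.2, 0.5, 0.2]
opening: 0.561
```

```bash
python3 - <<'E'
from h import *
st=monitor.get_state(); s=snapshot('wrist'); w=cloud(s,st); save(s,'w2.png')
print(st['clock'],st['tool_pos'],R.from_quat(st['eef_rot']).as_matrix().round(3).tolist(),st['q'].round(2))
b=(np.hypot(w[...,0]-.46,w[...,1]+.262)<.12)
f=s['frame'].astype(int); yel=(f[...,0]>120)&(f[...,2]<90)&b
mar=lambda m:cv2.minAreaRect(np.ascontiguousarray(w[m][:,:2],np.float32))
F=mar(yel&(w[...,2]>.055)&(w[...,2]<.075)); H=mar(b&(w[...,2]>.096)&(w[...,2]<.112))
print('flap',F,'z',np.nanmedian(w[yel][:,2])); print('handle',H,w[b&(w[...,2]>.096)&(w[...,2]<.115)].max(0))
a=w[b&(w[...,2]>.098)&(w[...,2]<.112)][:,:2]; print(np.linalg.svd(a-a.mean(0),full_matrices=0)[2][0])
E
```

```text
16.325 [ 0.4148554  -0.23802475  0.30557824] [[0.195, 0.981, -0.001], [0.981, -0.195, 0.002], [0.001, -0.001, -1.0]] [ 0.69  0.52 -0.41  1.98  0.31  0.7  -0.1 ]
flap ((0.48596280813217163, -0.2665369212627411), (0.12206657230854034, 0.08526615053415298), 78.7126693725586) z 0.0740457335737067
handle ((0.4185771346092224, -0.2500314712524414), (0.07895011454820633, 0.008915171958506107), 85.66964721679688) [ 0.42575138 -0.2104541   0.1149943 ]
[-0.14257605 -0.98978385]
```

View pics/w2.png

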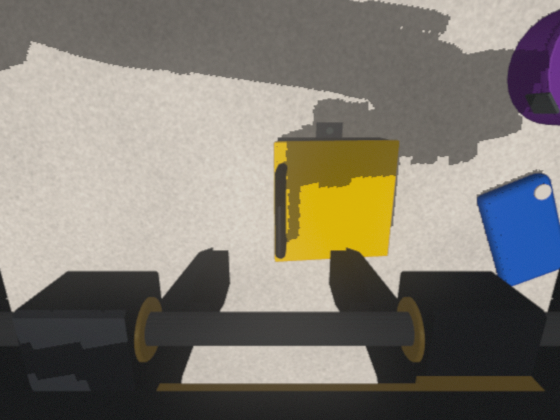

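The wrist view shows the flap at (335,200) with its bar at (281,210), parallel to tool x. The heights suggest the flap starts slightly ajar, so I'll fit its plane.

```bash
python3 - <<'E'
from h import *
st=monitor.get_state(); s=snapshot('wrist'); w=cloud(s,st)
b=(np.hypot(w[...,0]-.46,w[...,1]+.262)<.12)
f=s['frame'].astype(int); yel=(f[...,0]>.05*255)&(f[...,2]<.5*f[...,0])&b&(w[...,2]>.055)&(w[...,2]<.095)
q=w[yel]; A=np.c_[q[:,:2],np.ones(len(q))]; k=np.linalg.lstsq(A,q[:,2],rcond=None)[0]; print('plane',k,len(q))
F=cv2.minAreaRect(np.ascontiguousarray(q[:,:2],np.float32)); print(F, q.min(0),q.max(0))
yaw=np.deg2rad(F[2]-90); ux=np.array([np.cos(yaw),np.sin(yaw)]); uy=np.array([-ux[1],ux[0]])
H=w[b&(w[...,2]>.1)&(w[...,2]<.125)]; a,c=H[:,:2]@ux,H[:,:2]@uy
print('yaw',F[2]-90,'theta',-(k[:2]@ux))
print('handle x',np.percentile(a,[1,50,99]),'y',np.percentile(c,[1,50,99]),'z',np.percentile(H[:,2],[5,50,95,99]))
print('flap  x',np.percentile(q[:,:2]@ux,[.2,99.8]),'y',np.percentile(q[:,:2]@uy,[.2,99.8]))
B=w[b&(w[...,2]>.01)&(w[...,2]<.055)]; print('box x',np.percentile(B[:,:2]@ux,[.5,99.5]),'y',np.percentile(B[:,:2]@uy,[.5,99.5]))
E
```

```text
plane [-0.1172214   0.02357147  0.1351629 ] 12571
((0.4675479531288147, -0.26267343759536743), (0.12400667369365692, 0.12221474945545197), 79.18202209472656) [ 0.39610977 -0.33375417  0.06484177] [ 0.53795081 -0.19078211  0.09498349]
yaw -10.817977905273438 theta 0.11956230412496724
handle x [0.4482117  0.45299467 0.45746112] y [-0.20863019 -0.16589383 -0.12816967] z [0.1142778  0.11710006 0.11866181 0.11918793]
flap  x [0.44762136 0.5687065 ] y [-0.23085975 -0.10857652]
box x [0.45132841 0.56929095] y [-0.11069308 -0.10975214]
```

>>> carry_out(motion=[-1.3,0.1,3,0,0,0,0,0,3,0,0,0,0,0,3,0,0,0,0,0,2.5,0,0,0,0,0,2,0,0,0,0,0,1,0,0,0,0,0,0.3,0,0,0,0,0,0,0,0,0])

```text
clock: 17.42
tool_pos: [0.4139, -0.2518, 0.1586]
eef_rot: [0.773, 0.634, 0.0, 0.0]
contact_force: [-0.2, -0.0, 0.2]
opening: 0.569
```

>>> carry_out(motion=[0,0,0,0,0,0,0,0,0,0,0,0,0,0,0,0,0,0,0,0,0,0,0,0,0,0,0,0,0,0,0,0,0,0,0,0,0,0,0,0,0,0], hand=0, grip_force=15)

```text
clock: 18.3
tool_pos: [0.4128, -0.2518, 0.1581]
eef_rot: [0.773, 0.634, -0.001, -0.001]
contact_force: [-3.0, 1.1, 2.4]
opening: 0.098
```

```bash
python3 - <<'E'
from h import *
st=monitor.get_state(); print(st['opening'],st['contact_force'],st['tool_pos'])
M=R.from_quat(st['eef_rot']).as_matrix(); print(M.round(3).tolist())
# arc, tool vertical: hinge-relative handle (box x, z)
h=lambda t:np.array([-.118*np.cos(t)+.036*np.sin(t),.036*np.cos(t)+.118*np.sin(t)])
ts=np.linspace(.12,1.62,17); P=np.array([h(t) for t in ts]); print(np.c_[ts[1:],np.diff(P,axis=0)*100].round(2))
E
```

```text
0.0982697196968273 [-2.98536508  1.06316129  2.38118975] [ 0.41279233 -0.25183397  0.15813921]
[[0.196, 0.981, -0.002], [0.981, -0.196, 0.0], [-0.0, -0.002, -1.0]]
[[ 0.21  0.52  1.03]
 [ 0.31  0.61  0.98]
 [ 0.4   0.7   0.92]
 [ 0.5   0.78  0.85]
 [ 0.59  0.86  0.77]
 [ 0.68  0.93  0.69]
 [ 0.78  0.99  0.6 ]
 [ 0.87  1.04  0.5 ]
 [ 0.96  1.08  0.4 ]
 [ 1.06  1.12  0.3 ]
 [ 1.15  1.14  0.2 ]
 [ 1.25  1.15  0.09]
 [ 1.34  1.16 -0.02]
 [ 1.43  1.15 -0.13]
 [ 1.53  1.13 -0.24]
 [ 1.62  1.11 -0.34]]
```

>>> carry_out(motion=[0,0.52,-1.03,0,0,0,0,0.61,-0.98,0,0,0,0,0.7,-0.92,0,0,0,0,0.78,-0.85,0,0,0])

```text
clock: 18.8
tool_pos: [0.4397, -0.2572, 0.1961]
eef_rot: [0.773, 0.634, 0.0, 0.0]
contact_force: [1.5, -1.4, -4.5]
opening: 0.099
```

>>> carry_out(motion=[0,0.86,-0.77,0,0,0,0,0.93,-0.69,0,0,0,0,0.99,-0.6,0,0,0,0,1.04,-0.5,0,0,0])

```text
clock: 19.3
tool_pos: [0.4772, -0.2647, 0.2209]
eef_rot: [0.773, 0.634, 0.0, -0.0]
contact_force: [4.4, -1.3, -17.8]
opening: 0.097
```

>>> carry_out(motion=[0,1.08,-0.4,0,0,0,0,1.12,-0.3,0,0,0,0,1.14,-0.2,0,0,0,0,1.15,-0.09,0,0,0])

```text
clock: 19.8
tool_pos: [0.5206, -0.2732, 0.2318]
eef_rot: [0.773, 0.634, -0.001, -0.001]
contact_force: [-1.8, -0.3, -7.6]
opening: 0.1
```

>>> carry_out(motion=[0,1.16,0.02,0,0,0,0,1.15,0.13,0,0,0,0,1.13,0.24,0,0,0,0,1.11,0.34,0,0,0,0,0,0,0,0,0])

```text
clock: 20.42
tool_pos: [0.5661, -0.2824, 0.2237]
eef_rot: [0.773, 0.634, 0.0, 0.0]
contact_force: [-1.9, 0.0, -5.2]
opening: 0.098
```

>>> carry_out(motion=[0,0,0,0,0,0,0,0,0,0,0,0], hand=1.9)

```text
clock: 20.68
tool_pos: [0.5664, -0.2824, 0.2254]
eef_rot: [0.773, 0.634, 0.001, 0.001]
contact_force: [0.7, 0.3, 0.2]
opening: 0.216
```

>>> carry_out(motion=[0,0,-1,0,0,0,0,0,-2,0,0,0,0,0,-3,0,0,0,0,0,-3,0,0,0,0,0,-2,0,0,0,0,0,0,0,0,0])

```text
clock: 21.42
tool_pos: [0.5663, -0.2824, 0.3368]
eef_rot: [0.773, 0.634, 0.001, 0.002]
contact_force: [0.3, -0.1, -0.4]
opening: 0.213
```

```bash
python3 - <<'E'
from h import *
st=monitor.get_state(); print(st['clock'],st['opening'],st['contact_force'],st['tool_pos'])
ux=np.array([.9823,-.1877]); uy=np.array([.1877,.9823])
for n in ['side','top']:
  s=snapshot(n); w=cloud(s); f=s['frame'].astype(int)
  bx=w[...,:2]@ux-.5096; by=w[...,:2]@uy+.170
  m=(f[...,0]>1.8*f[...,2])&(f[...,0]>40)&(f[...,1]>.5*f[...,0])&(abs(by)<.062)&(bx>-.08)&(bx<.12)&(w[...,2]>.07)&(w[...,2]<.2)
  print(n,m.sum(), [np.percentile(v[m],[2,50,98]).round(3) for v in (bx,by,w[...,2])] if m.sum() else '')
  if m.sum()>20: print('slope dx/dz',np.polyfit(w[...,2][m],bx[m],1))
  r=(f[...,0]>1.7*f[...,1])&(f[...,0]>50)&(abs(by)<.06)&(abs(bx)<.06)&(w[...,2]<.07); 
  if r.sum(): print('red',r.sum(),bx[r].mean(),by[r].mean(),w[...,2][r].mean())
  save(s,n+'3.png')
i=cv2.imread('pics/side3.png')[100:240,250:420]; j=cv2.imread('pics/top3.png')[200:340,310:480]
cv2.imwrite('pics/c3.png',cv2.resize(np.hstack([i,j]),None,fx=2.3,fy=2.3,interpolation=cv2.INTER_CUBIC))
E
```

```text
21.425 0.21348245340957048 [ 0.30457354 -0.11103521 -0.40561906] [ 0.56629346 -0.28235027  0.33683021]
side 596 [array([0.054, 0.059, 0.065]), array([-0.052,  0.007,  0.06 ]), array([0.073, 0.132, 0.183])]
slope dx/dz [0.06934639 0.04974658]
red 17 -0.012161479647623189 0.006594873285534486 0.04342051299642123
top 486 [array([0.053, 0.058, 0.065]), array([-0.05 ,  0.011,  0.06 ]), array([0.073, 0.142, 0.185])]
slope dx/dz [0.08436649 0.04636099]
red 15 -0.015924178647040196 0.014184419932531118 0.04315752904092185
```

View pics/c3.png

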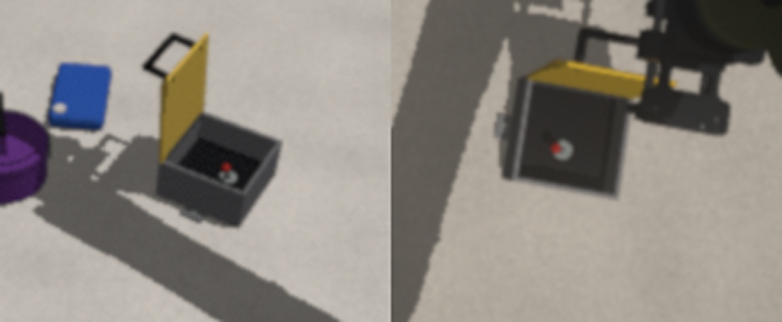

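The flap stands open at about 1.65 rad. The box is open and the toggle's red ball leans left (+y), at (227,168) in the left crop and (557,150) in the right. I'll push with the hinge-side finger of the open hand, keeping the gripper body clear of the flap.

>>> carry_out(motion=[0.6,-2.8,0,0,0,0,0.6,-2.8,0,0,0,0,0.6,-2.8,0,0,0,0,0.6,-2.8,0,0,0,0,0.6,-2.8,0,0,0,0,0.6,-2.8,0,0,0,0,0,0,3,0,0,0,0,0,3,0,0,0], hand=8.8)

```text
clock: 22.52
tool_pos: [0.4069, -0.214, 0.2732]
eef_rot: [0.773, 0.634, -0.0, -0.0]
contact_force: [0.9, 0.1, -0.3]
opening: 0.995
```

>>> carry_out(motion=[0,0,3,0,0,0,0,0,3,0,0,0,0,0,2,0,0,0,0,0,0,0,0,0])

```text
clock: 23.02
tool_pos: [0.4064, -0.2134, 0.1927]
eef_rot: [0.773, 0.634, -0.001, -0.002]
contact_force: [0.8, -0.1, 0.6]
opening: 0.998
```

```bash
python3 - <<'E'
from h import *
st=monitor.get_state(); print(st['clock'],st['opening'],st['tool_pos'],st['q'].round(2))
print('delta',delta(st,[.4086,-.2145,.104]))
s=snapshot('wrist'); w=cloud(s,st); save(s,'w4.png'); f=s['frame'].astype(int)
ux=np.array([.9823,-.1877]); uy=np.array([.1877,.9823])
bx=w[...,:2]@ux-.5096; by=w[...,:2]@uy+.170; z=w[...,2]
r=(f[...,0]>1.8*f[...,1])&(f[...,0]>60)&(abs(by)<.06)&(abs(bx)<.06)&(z<.07)
print('red',r.sum(),np.median(bx[r]),np.median(by[r]),np.percentile(z[r],95) if r.sum() else '')
rim=(z>.055)&(z<.065)&(abs(by)<.075)&(bx>-.075)&(bx<.03); print('rim',np.percentile(bx[rim],[1,99]),np.percentile(by[rim],[1,99]))
E
```

```text
23.025 0.9982694778993176 [ 0.40641631 -0.21341816  0.19265462] [ 0.54  0.69 -0.26  2.15  0.47  0.36 -0.3 ]
delta [-0.07  0.27  8.86]
red 205 -0.015815390125285544 0.01634500595492297 0.0551263327651696
rim [-0.05990456  0.02826552] [-0.03320297  0.06006818]
```

View pics/w4.png

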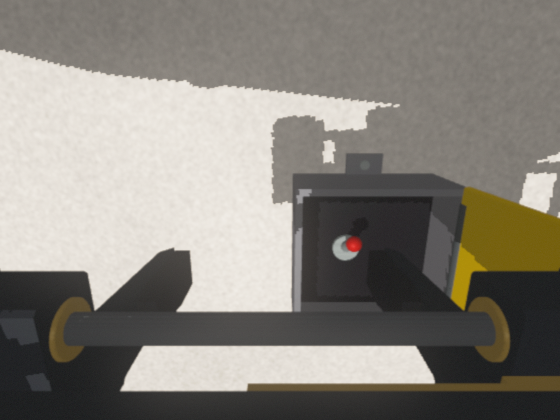

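The ball is at (354,244), box coordinates (-0.016, +0.016), and the rim agrees with the model. Descending beside it.

>>> carry_out(motion=[0,0.25,2,0,0,0,0,0,2,0,0,0,0,0,2,0,0,0,0,0,1.5,0,0,0,0,0,0.9,0,0,0,0,0,0.5,0,0,0,0,0,0,0,0,0])

```text
clock: 23.95
tool_pos: [0.4101, -0.2146, 0.1054]
eef_rot: [0.773, 0.634, 0.0, 0.0]
contact_force: [0.8, -0.5, -0.7]
opening: 0.999
```

>>> carry_out(motion=[-0.5,0,0,0,0,0,-0.5,0,0,0,0,0,-0.5,0,0,0,0,0,-0.5,0,0,0,0,0,-0.5,0,0,0,0,0,-0.4,0,0,0,0,0])

```text
clock: 24.7
tool_pos: [0.4042, -0.2433, 0.1052]
eef_rot: [0.773, 0.634, -0.0, -0.0]
contact_force: [0.6, 2.0, -0.1]
opening: 1.003
```

>>> carry_out(motion=[-0.2,0,0,0,0,0,-0.2,0,0,0,0,0,0,0,0,0,0,0])

```text
clock: 25.08
tool_pos: [0.4034, -0.2469, 0.1052]
eef_rot: [0.773, 0.634, -0.0, -0.0]
contact_force: [0.5, 0.7, -0.0]
opening: 0.998
```

>>> carry_out(motion=[-0.2,0,0,0,0,0,-0.15,0,0,0,0,0,0,0,0,0,0,0])

```text
clock: 25.45
tool_pos: [0.4032, -0.2484, 0.105]
eef_rot: [0.772, 0.635, 0.001, -0.001]
contact_force: [1.2, 5.7, -1.1]
opening: 0.999
```

>>> carry_out(motion=[-0.15,0,0,0,0,0,-0.15,0,0,0,0,0,0,0,0,0,0,0])

```text
clock: 25.82
tool_pos: [0.403, -0.2493, 0.1049]
eef_rot: [0.771, 0.637, 0.002, -0.002]
contact_force: [1.2, 10.3, -0.3]
opening: 1.001
```

The toggle is at its stop, with force up to 10 N. Backing off, rising and checking.

>>> carry_out(motion=[1,0,0,0,0,0,1,0,0,0,0,0,0,-0.2,-2,0,0,0,0,0,-2.5,0,0,0,0,0,-2.5,0,0,0,0,0,-2,0,0,0,0,0,0,0,0,0])

```text
clock: 26.7
tool_pos: [0.4047, -0.2339, 0.1963]
eef_rot: [0.774, 0.634, 0.0, 0.001]
contact_force: [-1.3, -0.8, 0.1]
opening: 1.001
```

```bash
python3 - <<'E'
from h import *
st=monitor.get_state(); print(st['clock'],st['opening'],st['tool_pos'],st['contact_force'])
s=snapshot('wrist'); w=cloud(s,st); save(s,'w5.png'); f=s['frame'].astype(int)
ux=np.array([.9823,-.1877]); uy=np.array([.1877,.9823])
bx=w[...,:2]@ux-.5096; by=w[...,:2]@uy+.170; z=w[...,2]
r=(f[...,0]>1.8*f[...,1])&(f[...,0]>60)&(abs(by)<.06)&(abs(bx)<.06)&(z<.07)
print('red',r.sum(),np.median(bx[r]),np.median(by[r]),np.percentile(z[r],95))
for n in ['side','top']:
  s=snapshot(n); w=cloud(s); f=s['frame'].astype(int); bx=w[...,:2]@ux-.5096; by=w[...,:2]@uy+.170
  m=(f.max(-1)<70)&(abs(by)<.045)&(bx>.07)&(bx<.12)&(w[...,2]>.16)&(w[...,2]<.21)
  print(n,'handle',m.sum(),[np.percentile(v[m],[5,50,95]).round(4) for v in (bx,by,w[...,2])] if m.sum() else '')
  m=(f[...,0]>1.8*f[...,2])&(f[...,0]>40)&(f[...,1]>.5*f[...,0])&(abs(by)<.062)&(bx>0)&(bx<.12)&(w[...,2]>.07)&(w[...,2]<.2)
  if m.sum()>20: print('slope',np.polyfit(w[...,2][m],bx[m],1))
print('delta',delta(st,[.5664,-.2824,.337]))
E
```

```text
26.7 1.0010684723476275 [ 0.40465439 -0.23391161  0.19626007] [-1.26022905 -0.76384012  0.08749539]
red 206 -0.015445388162096146 -0.015597290534604763 0.054064675819086555
side handle 67 [array([0.0752, 0.095 , 0.0992]), array([-0.0369,  0.012 ,  0.0407]), array([0.1763, 0.1812, 0.1845])]
slope [0.06512888 0.05011835]
top handle 170 [array([0.0727, 0.0948, 0.1006]), array([-0.0378,  0.0169,  0.039 ]), array([0.1775, 0.182 , 0.1852])]
slope [0.0835911  0.04638392]
delta [ -1.58  16.85 -14.03]
```

The toggle is fully on: ball at y = -15.6 mm against -16.3 mm nominal. Returning to the handle.

>>> carry_out(motion=[0,0,-4,0,0,0,0,0,-5,0,0,0,0,0,-5,0,0,0,-0.4,3.5,0,0,0,0,-0.4,4,0,0,0,0,-0.4,4,0,0,0,0,-0.4,3.5,0,0,0,0,0,1.8,0,0,0,0], hand=1.9)

```text
clock: 27.85
tool_pos: [0.5671, -0.2822, 0.3331]
eef_rot: [0.773, 0.634, -0.001, -0.001]
contact_force: [-1.2, 0.2, -0.6]
opening: 0.217
```

>>> carry_out(motion=[0,0,0,0,0,0,0,0,0,0,0,0,0,0,0,0,0,0])

```text
clock: 28.22
tool_pos: [0.5649, -0.2818, 0.3351]
eef_rot: [0.773, 0.634, -0.001, -0.0]
contact_force: [0.2, -0.7, -0.7]
opening: 0.217
```

```bash
python3 - <<'E'
from h import *
st=monitor.get_state(); print(st['clock'],st['opening'],st['tool_pos'],st['eef_rot'])
print('delta',delta(st,[.5664,-.2824,.2245]))
s=snapshot('wrist'); w=cloud(s,st); f=s['frame'].astype(int)
ux=np.array([.9823,-.1877]); uy=np.array([.1877,.9823]); bx=w[...,:2]@ux-.5096; by=w[...,:2]@uy+.170
m=(f.max(-1)<80)&(abs(by)<.03)&(bx>.08)&(bx<.12)&(w[...,2]>.165)&(w[...,2]<.2)
print(m.sum(),[np.percentile(v[m],[3,50,97]).round(4) for v in (bx,by,w[...,2])])
E
```

```text
28.225 0.21690627610587232 [ 0.56490302 -0.28179988  0.33508259] [ 7.73243927e-01  6.34108404e-01 -5.33432412e-04 -2.77149423e-04]
delta [-0.02  0.17 11.06]
745 [array([0.0952, 0.0996, 0.1034]), array([-0.0271,  0.0069,  0.0287]), array([0.1806, 0.183 , 0.1846])]
```

>>> carry_out(motion=[0,0.17,2.5,0,0,0,0,0,3,0,0,0,0,0,3,0,0,0,0,0,2,0,0,0,0,0,0.6,0,0,0,0,0,0,0,0,0])

```text
clock: 29.02
tool_pos: [0.5675, -0.2822, 0.2246]
eef_rot: [0.773, 0.634, 0.0, 0.0]
contact_force: [0.5, -0.8, -0.3]
opening: 0.221
```

>>> carry_out(motion=[0,0,0,0,0,0,0,0,0,0,0,0,0,0,0,0,0,0], hand=0)

```text
clock: 29.4
tool_pos: [0.5679, -0.2823, 0.225]
eef_rot: [0.773, 0.634, 0.0, 0.001]
contact_force: [-0.7, -0.7, 2.0]
opening: 0.107
```

```bash
python3 - <<'E'
from h import *
st=monitor.get_state(); print(st['opening'],st['tool_pos'],st['contact_force'])
h=lambda t:np.array([-.118*np.cos(t)+.036*np.sin(t),.036*np.cos(t)+.118*np.sin(t)])
ts=np.linspace(1.63,0,18); P=np.array([h(t) for t in ts]); d=np.diff(P,axis=0)*100; print(np.c_[ts[1:],d[:,0],-d[:,1]].round(2))
E
```

```text
0.10701136397495435 [ 0.56794997 -0.28231939  0.22502318] [-0.68779359 -0.66049982  2.0417851 ]
[[ 1.53 -1.13 -0.36]
 [ 1.44 -1.16 -0.25]
 [ 1.34 -1.17 -0.14]
 [ 1.25 -1.18 -0.02]
 [ 1.15 -1.18  0.09]
 [ 1.05 -1.16  0.2 ]
 [ 0.96 -1.14  0.31]
 [ 0.86 -1.11  0.42]
 [ 0.77 -1.06  0.52]
 [ 0.67 -1.    0.62]
 [ 0.58 -0.94  0.72]
 [ 0.48 -0.87  0.8 ]
 [ 0.38 -0.79  0.88]
 [ 0.29 -0.7   0.95]
 [ 0.19 -0.6   1.02]
 [ 0.1  -0.5   1.07]
 [ 0.   -0.4   1.11]]
```

>>> carry_out(motion=[0,-1.13,-0.36,0,0,0,0,-1.16,-0.25,0,0,0,0,-1.17,-0.14,0,0,0,0,-1.18,-0.02,0,0,0])

```text
clock: 29.9
tool_pos: [0.5211, -0.273, 0.2323]
eef_rot: [0.773, 0.634, 0.0, 0.0]
contact_force: [1.8, -1.3, 0.1]
opening: 0.1
```

>>> carry_out(motion=[0,-1.18,0.09,0,0,0,0,-1.16,0.2,0,0,0,0,-1.14,0.31,0,0,0,0,-1.11,0.42,0,0,0])

```text
clock: 30.4
tool_pos: [0.4764, -0.264, 0.2211]
eef_rot: [0.773, 0.634, 0.0, 0.0]
contact_force: [3.2, -2.4, -4.4]
opening: 0.094
```

>>> carry_out(motion=[0,-1.06,0.52,0,0,0,0,-1,0.62,0,0,0,0,-0.94,0.72,0,0,0,0,-0.87,0.8,0,0,0])

```text
clock: 30.9
tool_pos: [0.4391, -0.2564, 0.1948]
eef_rot: [0.773, 0.634, 0.001, 0.001]
contact_force: [6.4, -2.5, -3.7]
opening: 0.092
```

>>> carry_out(motion=[0,-0.79,0.88,0,0,0,0,-0.7,0.95,0,0,0,0,-0.6,1.02,0,0,0,0,-0.3,0.6,0,0,0])

```text
clock: 31.4
tool_pos: [0.4155, -0.2517, 0.1603]
eef_rot: [0.773, 0.634, 0.0, 0.0]
contact_force: [3.9, -0.7, -0.8]
opening: 0.086
```

>>> carry_out(motion=[0,-0.25,0.5,0,0,0,0,-0.2,0.5,0,0,0,0,-0.15,0.4,0,0,0,0,0,0,0,0,0])

```text
clock: 31.9
tool_pos: [0.4098, -0.2506, 0.1464]
eef_rot: [0.773, 0.634, 0.0, 0.0]
contact_force: [4.3, -1.7, -3.3]
opening: 0.085
```

>>> carry_out(motion=[0,-0.05,0.2,0,0,0,0,0,0.2,0,0,0,0,0,0,0,0,0])

```text
clock: 32.28
tool_pos: [0.4086, -0.2504, 0.1424]
eef_rot: [0.773, 0.634, -0.0, -0.001]
contact_force: [2.0, -1.2, -1.5]
opening: 0.085
```

>>> carry_out(motion=[0,0,0.2,0,0,0,0,0,0.2,0,0,0,0,0,0,0,0,0])

```text
clock: 32.65
tool_pos: [0.4079, -0.2503, 0.139]
eef_rot: [0.773, 0.634, -0.001, -0.001]
contact_force: [-0.8, 1.1, 8.3]
opening: 0.084
```

```bash
cat > g.py <<'E'
from h import *
st=monitor.get_state(); print(st['clock'],st['opening'],st['tool_pos'],st['contact_force'])
ux=np.array([.9823,-.1877]); uy=np.array([.1877,.9823])
for n in ['side','top']:
  s=snapshot(n); w=cloud(s); f=s['frame'].astype(int); bx=w[...,:2]@ux-.5096; by=w[...,:2]@uy+.170
  m=(f[...,0]>1.8*f[...,2])&(f[...,0]>40)&(f[...,1]>.5*f[...,0])&(abs(by)<.06)&(abs(bx)<.06)&(w[...,2]>.055)&(w[...,2]<.09)
  print(n,m.sum(),np.polyfit(bx[m],w[...,2][m],1) if m.sum()>20 else '')
  save(s,n+'5.png')
E
python3 g.py
```

```text
32.65 0.084374722691276 [ 0.40791151 -0.2502903   0.13904634] [-0.75161583  1.12226125  8.27843406]
side 914 [-0.00426894  0.06696847]
top 1252 [0.00126449 0.06706606]
```

The guard is shut: the plane slope is about 0, with 8 N upward reaction. A slight extra press, then release and rise.

>>> carry_out(motion=[0,0,0.1,0,0,0,0,0,0,0,0,0])

```text
clock: 33.0
tool_pos: [0.4079, -0.2503, 0.1385]
eef_rot: [0.773, 0.634, -0.001, -0.001]
contact_force: [-2.0, 0.4, 14.0]
opening: 0.082
```

>>> carry_out(motion=[0,0,0,0,0,0,0,0,0,0,0,0,0,0,0,0,0,0,0,0,0,0,0,0], hand=4)

```text
clock: 33.5
tool_pos: [0.409, -0.2506, 0.1374]
eef_rot: [0.773, 0.634, -0.0, -0.0]
contact_force: [0.5, 0.5, -0.4]
opening: 0.449
```

>>> carry_out(motion=[0,0,-0.5,0,0,0,0,0,-1.5,0,0,0,0,0,-3,0,0,0,0,0,-4,0,0,0,0,0,-4,0,0,0,0,0,-3,0,0,0,0,0,0,0,0,0,0,0,0,0,0,0])

```text
clock: 34.5
tool_pos: [0.4086, -0.2505, 0.2971]
eef_rot: [0.773, 0.634, -0.0, -0.0]
contact_force: [0.7, 0.1, 0.0]
opening: 0.456
```

```bash
python3 g.py; python3 - <<'E'
from h import *
i=cv2.imread('pics/side5.png')[80:400,120:420]; j=cv2.imread('pics/top5.png')[80:400,100:450]
cv2.imwrite('pics/c5.png',cv2.resize(np.hstack([i,j]),None,fx=1.2,fy=1.2))
s=snapshot('top'); w=cloud(s)
b=(np.hypot(w[...,0]-.4725,w[...,1]-.251)<.085)&(w[...,2]>.09)&(w[...,2]<.12); print(cv2.minEnclosingCircle(w[b][:,:2].astype(np.float32)),w[b][:,2].mean())
for t in ['sauce','chopsticks','icepack']:
  for d in finder.masks_of(s,t)[:1]: q=w[d['pixels']]; print(t,np.nanmedian(q,0).round(3))
E
```

```text
34.5 0.45571839253301427 [ 0.40857819 -0.25052198  0.29708226] [0.6932096  0.13409212 0.01543597]
side 999 [-0.00457481  0.06698454]
top 1885 [-0.00497145  0.06714098]
((0.47029244899749756, 0.25043028593063354), 0.06468629837036133) 0.10806068761962484
sauce [ 0.73  -0.018  0.107]
chopsticks [ 0.467 -0.246  0.067]
icepack [ 0.693 -0.359  0.023]
```

View pics/c5.png

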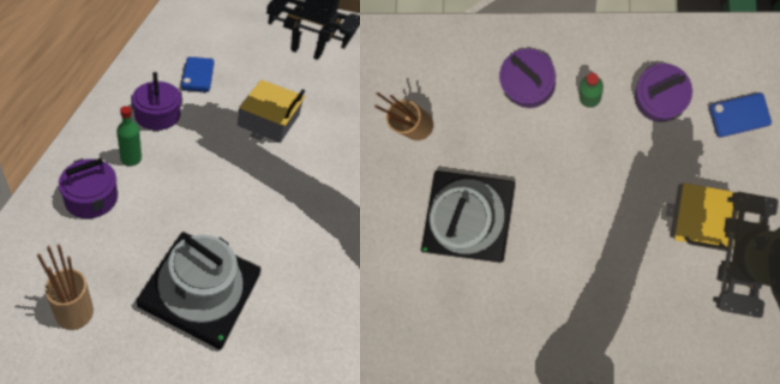

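The picture shows the container upright on the plate (right panel, 463,215), the guard shut at (705,215), and the bystanders where they were. Handing in.

```bash
python3 -c "from plant import workorder; print(workorder.finish_job())"
```

```text
the job is handed in; nothing more can be done
None
```

The job is done and handed in at about 34.6 s of the 72 s allowed. The steel container is on the warmer plate and released, the toggle is on, and the guard is shut again.

- **Container:** it stands upright. Its lid centre reads (0.470, 0.250) against the plate centre at (0.4725, 0.251), well inside the plate's edge. It touched down with a light contact, about 5 N change at the wrist.
- **Toggle:** the ball is 15.6 mm to the right of the box's middle, about the full-on position of 16 mm. I pushed it against its stop to about 10 N. I measured this before shutting the guard, which now hides it.
- **Guard:** it was already slightly ajar at the start (about 0.12 rad). The final slope reads about 0.005 rad, within camera calibration. It was pressed down to 14 N before I let go.
- **Forces:** the highest reading reported between moves was about 18 N, part way through opening the guard.
- **Bystanders:** the sauce bottle and ice pack read the same positions as at the start. In the last check the finder mistook the switch box for the chopstick holder, so that number is not usable. The final picture shows the holder in its original place.

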